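# Set the sprung tweezers to the nozzle gauge at the spray bench

## Task

The two steel setting gauges are in each other's place: swap them, keeping both upright, so that the narrow one stands in the middle of the tall round pedestal and the wide one in the middle of the thin round plate. Then lift the sprung tweezers off their rest, bring them level with their two tips centred about a finger's breadth above the narrow gauge, touching neither gauge, and squeeze until the gap between the tips equals the width of that gauge's post, 20 mm. Finish while still holding the tweezers there with that gap steady, and leave the paint can, the bottle and the sanding block where they are.

Things in the scene. Friction and masses are not known exactly. Their poses are not given: they have to be found in the camera images.
- narrow_gauge: plain steel gauge, loose, 0.11 to 0.22 kg: a round foot 44 mm across and 10 mm high with an upright round post 20 mm across on it, 45 mm high in all; origin at the centre of the underside, z up the post. It starts on the thin plate. The post's 20 mm width is the mark for the tip gap; grip it by the post
- narrow_gauge_top (a point): centre of the top face of the narrow gauge's post, 45 mm above its underside
- wide_gauge: plain steel gauge, loose, 0.2 to 0.39 kg: same foot (44 mm across, 10 mm high) and height (45 mm) but the post is 34 mm across; origin at the centre of the underside, z up. It starts on the pedestal
- pedestal_top (a point): centre of the flat top of the fixed dark steel pedestal, a cylinder 70 mm across and 20 mm high, fixed to the bench: the setting place
- park_top (a point): centre of the flat top of the fixed dark steel plate, a disc 70 mm across and only 4 mm high, fixed to the bench: the parking place
- rest: fixed plywood rest for the tweezers: plate 150 x 90 x 4 mm with two cross bars 12 mm wide, 90 mm long, tops 30 mm above the bench, on which the tweezers lie; bars centred 65 mm behind and 40 mm ahead of the origin (x towards the tips), so the fingers have 93 mm between them. Origin on the bench, below the finger pads
- tweezers: loose sprung steel tweezers, 70 g, 168 mm long, 12 mm high, lying flat, arms side by side, joined by a hinge 85 mm behind the origin. Origin on the underside, midway between the two black finger pads (26 mm long, 12 mm high, outside the arms) while open; x to the tips, y to the left arm (part of this body), z up. Pads 40 mm over their outsides when open, 24 mm at a 20 mm tip gap
- tip_left (a point): inner face of the left arm's tip, 65 mm ahead of the tweezers' origin and 6 mm above their underside (tips 8 mm high); the tip gap is its distance to tip_right, 44 mm when open. Squeezed evenly, the tips stay either side of the line between the fingers
- tip_right (a point): inner face of the right arm's tip, as tip_left
- moving_arm (a joint): angle by which the tweezers are squeezed, rad: 0 open (gap 44 mm), 0.161 at a 20 mm gap, 0.29 closed; gap = 0.300 m x sin(0.147 - angle/2). At 20 mm the pads' outer faces are parallel and 24 mm apart; each mm of pad width changes the gap by 1.8 mm. Spring force at the pads: 2 N when it starts to give, 8 N at a 20 mm gap, 13 N closed; it springs open when let go
- paint_can: grey paint can, 90 mm across, 100 mm high, bystander at the far side of the bench; origin at the centre of its underside
- thinner_bottle: white bottle, 60 mm across, 160 mm high, bystander at the far side; origin at the centre of its underside
- sanding_block: cork sanding block 110 x 70 x 40 mm, bystander at the left side; origin at the centre of its underside
Mind the look-alikes: they are no part of the job. Of the things that look like the part that bears pedestal_top, the largest one is meant.

How it is judged:
By the outcome, as a careful person would: the job done as asked, in the order asked, and still so for the second after the job is handed in, while the arm keeps its last pose, push and grip.
It also fails if it takes over 72 s, if anything falls off the work surface, if the arm or the gripper's body presses on something with over 40 N, if the wrist force passes 120 N, or if a joint passes its speed limit or range.

## Robot

A 6-joint arm with a two-finger parallel gripper is mounted at the origin on the work surface. World frame = base frame: x ahead of the robot, y to its left, z up, the work surface at z = 0. Lengths are in mm, angles in rad, forces in N, time in s.
With the tool pointing down it reaches from about 350 to 925 mm from the base axis. Payload 6.4 kg.
Tool frame: the origin (TCP) lies midway between the tips of the shut fingers; the grasp point (between the pads) lies 19 mm behind it; z points along the fingers, y is the line along which they close (so a half turn about z gives the same grasp; the last joint's range is limited). The gripper opens to 85 mm and grips with 20 to 120 N. Pads are 22 mm wide; open, the fingers measure 114 mm over their backs; the gripper's body (76 mm by 85 mm) begins 54 mm behind the grasp point. The pads swing forward as they close: fully open they stand 13 mm farther back than shut.
Start: joints at [-1.465, 0.245, 1.558, -0, 1.339, -0.174], TCP at [179.511, -624.732, 231.29] pointing down, gripper open.
Joint ranges: [-3.13, 3.13], [-1.02, 2.26], [0.13, 2.54], [-0.95, 4.09], [0.21, 2.88], [-2.74, 2.74]. Speed limits (rad/s): [2.57, 2.57, 3.14, 3.14, 3.14, 3.14].

## Interface

Orientations are given as a unit quaternion [x, y, z, w].
In Python, from plant import monitor, camera, camera_model, ticket gives the robot as it stands. The module is installed in compiled form; this text tells all that it offers.
- The arm moves only by the tool carry_out, never from a script. Its argument "steps" is one flat list of numbers, 7 for each row, row after row: the shift along the tool's x, y, z in m, then the turn, a rotation vector about the tool's x, y, z in degrees, then the opening, from 0 (shut) to 1 (fully open). A call has exactly 8 rows; each row shifts and turns the commanded pose from where the row before left it, along the tool's axes as they then stand; what a row does not reach is not made up. A row lasts 1/10 s, in which the tool goes at most 50 mm and 8.59 degrees, less where a joint would pass 70% of its speed; a pose out of reach is approached as far as the arm can. A call with a gripper value outside its range is refused whole. The fingers move at their own pace and stop on an object; "squeeze" is the grip in N (left out, the last holds). Time passes only in rows, so rows that do not move let the fingers close, or fill a call up. It gives the time, the measured TCP pose, the force, the opening and the grip force at its end, in the units of the state.
- monitor.get_state(): the state, without advancing time (a new reading comes with each control period).
- camera(name): name is "side" or "top"; returns the picture (384x512x3 uint8, blue, green, red); there is no depth.
- camera_model(name): a dict with "fx", "fy", "cx", "cy" (pixels), "extrinsics" (4x4, takes a point from camera to world coordinates). Camera axes: x right, y down, z forward; pixel columns grow to the right and rows downward; lengths in mm; the calibration is good to about 2 mm. A picture is of the moment at which its call begins. camera_model takes no time and is no camera call.
- ticket.finish_job(): hands the job in; it is judged then, once.
The state is a dict: "time_s": time; "joints": joint angles; "dq": joint speeds; "effort": joint torques, N m; "eef_pos": TCP position; "tcp_rot": TCP orientation; "contact_force": force on the tool from outside, world axes, zero at the start; "ft_torque": the same for the moment, N m; "finger_gap": finger opening in mm; "finger_force": force on a finger pad.
Only numpy, scipy, OpenCV 4.12 (cv2) and the standard library are available. Lean on these libraries where they do the work, as an engineer would, in place of code of your own. Each camera call takes 0.05 s, during which the arm holds its last target. There are 200 camera calls.

## Working session

There is one attempt and no reset: what is moved stays moved. The work goes in short steps, Python scripts to look and compute and a tool call to move; the robot and the scene stay as the last step left them, time stands still between calls to the robot, and variables do not carry over. Pictures are saved under pics/ and viewed, at most 10 in all, crops included, and the job is handed in when it is done.

Besides the shell and the picture viewer there is one more tool, called after "Request:" by a JSON object that holds its "fn" and its "kwargs", one argument or row to a line. carry_out: Moves the arm, as the interface text tells. Its arguments: {"type":"object","properties":{"steps":{"type":"array","items":{"type":"number"}},"squeeze":{"type":"number"}},"required":["steps"]}

```bash
mkdir -p pics; python3 - <<'E'
from plant import monitor, camera, camera_model
import cv2,numpy as np
np.set_printoptions(suppress=True,precision=4)
s=monitor.get_state();print(s)
for n in("top","side"):
    im=camera(n);cv2.imwrite(f"pics/{n}0.png",im)
    m=camera_model(n);print(n,m)
E
```

```text
{'time_s': 0.0, 'joints': array([-1.4651,  0.2458,  1.559 , -0.    ,  1.3387, -0.1741]), 'dq': array([ 0.0011, -0.0001, -0.0001, -0.0007,  0.0013,  0.0003]), 'effort': array([ -0.0004, -42.952 , -32.6129,  -0.0002,   0.0053,  -0.    ]), 'eef_pos': array([ 179.4513, -624.1466,  230.1847]), 'tcp_rot': array([ 0.9902,  0.1394,  0.    , -0.001 ]), 'contact_force': array([ 0.949 , -1.241 ,  0.3668]), 'ft_torque': array([0.0157, 0.0173, 0.0393]), 'finger_force': 0.0, 'finger_gap': 85.45853054554999}
top {'fx': 459.73545427645837, 'fy': 459.73545427645837, 'cx': 254.37694759744184, 'cy': 193.33147949484285, 'extrinsics': array([[  -0.0044,   -0.9925,    0.1218,  437.7654],
       [  -1.    ,    0.0047,    0.0022,   88.5422],
       [  -0.0028,   -0.1218,   -0.9926, 1107.6408],
       [   0.    ,    0.    ,    0.    ,    1.    ]])}
side {'fx': 360.85225163584875, 'fy': 360.85225163584875, 'cx': 254.62772704048024, 'cy': 194.70271155306503, 'extrinsics': array([[ -0.7276,  -0.4832,   0.487 ,  88.8029],
       [ -0.6859,   0.5226,  -0.5064, 590.6869],
       [ -0.0098,  -0.7025,  -0.7116, 753.6914],
       [  0.    ,   0.    ,   0.    ,   1.    ]])}
```

View pics/top0.png

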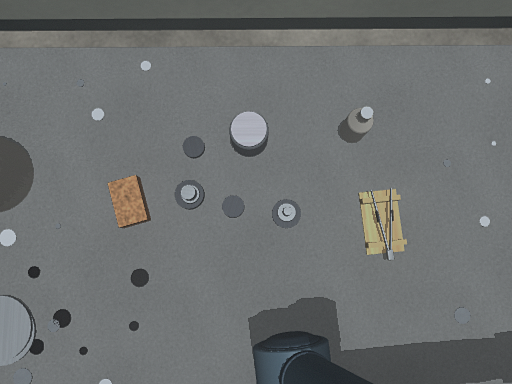

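View pics/side0.png

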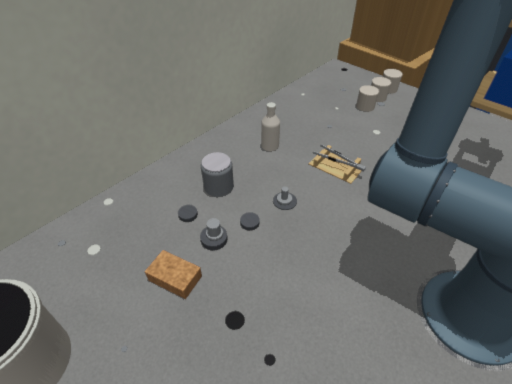

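The top view shows the wide gauge on the pedestal at (189,193), the narrow gauge on the plate at (287,212), and small decoy discs at (194,147) and (233,206). The tweezers on their rest are around (385,222), with the tips away from the robot. The side view agrees: wide gauge at (213,232), narrow gauge at (285,197), rest at (337,162).

```bash
python3 - <<'E'
import cv2,numpy as np
a=cv2.imread("pics/top0.png");s=cv2.imread("pics/side0.png")
def cr(im,x,y,w,h,k): return cv2.resize(im[y:y+h,x:x+w],None,fx=k,fy=k,interpolation=cv2.INTER_CUBIC)
# top panels: wide (165..215,170..220) narrow (262..312,187..237) ; tweezers (350..420,180..265)
L=np.vstack([cr(a,165,170,50,37,8),cr(a,262,195,50,37,8)])
R=cr(a,352,182,60,85,7)[:592,:400]
cv2.imwrite("pics/c1.png",np.hstack([L,R]) if 0 else np.hstack([L,np.pad(R,((0,592-R.shape[0]),(0,400-R.shape[1]),(0,0)))]))
L=np.vstack([cr(s,190,212,50,37,8),cr(s,262,178,50,37,8)])
R=cr(s,305,140,66,46,6)
cv2.imwrite("pics/c2.png",np.hstack([L,np.pad(R,((0,592-R.shape[0]),(0,400-R.shape[1]),(0,0)))]))
E
```

```text
(no output)
```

View pics/c1.png

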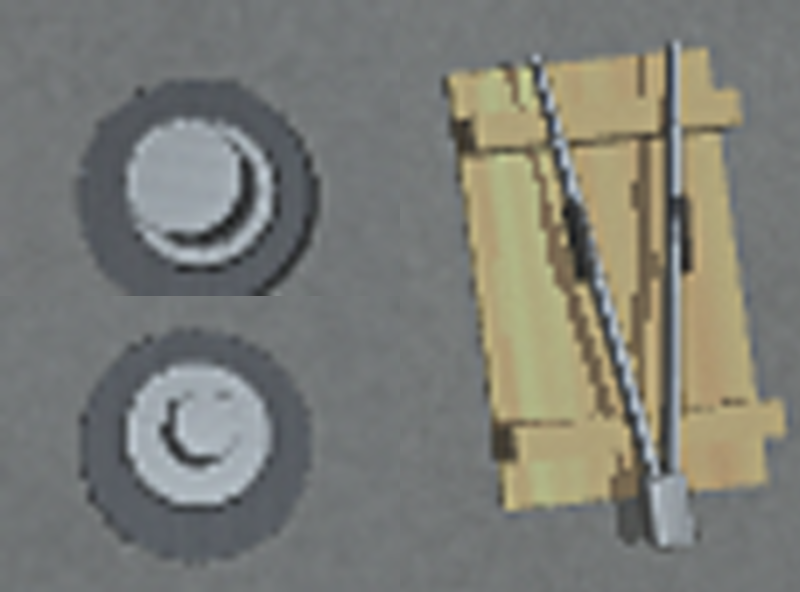

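View pics/c2.png

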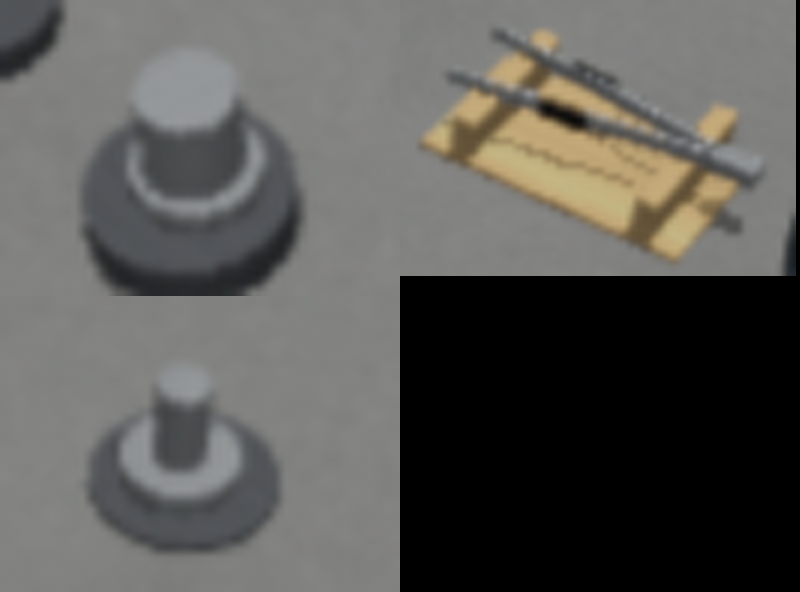

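The crops give clear outlines of the discs, feet, posts and tweezers (in crop pixels): wide post top at about (184,176), plate disc at about (195,150), tips at (137,60) and (274,42), hinge at (272,512). Next I turn these into positions.

```bash
cat > h.py <<'E'
from plant import monitor, camera, camera_model
import cv2,numpy as np
from scipy.spatial.transform import Rotation as Rn
np.set_printoptions(suppress=True,precision=4)
def at(cam,u,v,z):
    m=camera_model(cam);E=m["extrinsics"]
    d=E[:3,:3]@[(u-m["cx"])/m["fx"],(v-m["cy"])/m["fy"],1.]
    o=E[:3,3];return (o+d*(z-o[2])/d[2])[:2]
def c(cam,X,Y,x0,y0,k,z): return at(cam,x0+(X+.5)/k-.5,y0+(Y+.5)/k-.5,z)
def go(x,y,z,yaw=None):
    "tool-frame shift (mm) and z turn (deg) from the measured pose to a pointing-down target"
    s=monitor.get_state();R=Rn.from_quat(s["tcp_rot"]).as_matrix()
    ps=np.degrees(np.arctan2(R[1,0],R[0,0]))
    print("t",round(s["time_s"],2),"pos",s["eef_pos"].round(1),"yaw",ps.round(2),"tilt",R[:2,2].round(4),"gap",round(s["finger_gap"],2),"F",round(s["finger_force"],1),s["contact_force"].round(1))
    d=np.array([x,y,z])-s["eef_pos"];print("shift",(R.T@d).round(1), "turn",None if yaw is None else round(ps-yaw,2))
E
python3 - <<'E'
from h import *
P=lambda *a:print(a[0],c(*a[1:]).round(1))
P("wide top T","top",184,176,165,170,8,65)
P("wide foot T","top",197,195,165,170,8,30)
P("ped T","top",194,196,165,170,8,20)
P("wide top S","side",185,89,190,212,8,65)
P("ped S l","side",82,200,190,212,8,20);P("ped S r","side",300,200,190,212,8,20)
P("plate T","top",195.5,150,262,195,8,4)
P("nfoot T","top",199.5,139,262,195,8,14)
P("ntop T","top",207,127,262,195,8,49)
P("ntop S","side",184,87,262,178,8,49)
P("nfoot S","side",181,160,262,178,8,14)
P("plate S","side",184,180,262,178,8,4)
tl=c("top",137,58,352,182,7,38);tr=c("top",274,42,352,182,7,38);hi=c("top",271,508,352,182,7,42)
pl=c("top",177,240,352,182,7,42);pr=c("top",285,234,352,182,7,42)
print("tips",tl,tr,np.hypot(*(tl-tr)),"hinge",hi,"pads",pl,pr,(pl+pr)/2,np.hypot(*(pl-pr)))
d=(tl+tr)/2-hi;print("yaw",np.degrees(np.arctan2(d[1],d[0])),np.hypot(*d),"tipyaw",np.degrees(np.arctan2(*(tl-tr)[::-1]))-90,"origin by tips",(tl+tr)/2-65*d/np.hypot(*d))
r=[c("top",X,Y,352,182,7,4) for X,Y in((47,75),(308,50),(366,485),(103,510))];print("rest",r,sum(r)/4)
for X,Y in((500,35),(452,75)):P("tip S","side",X-400,Y,305,140,6,38)
P("hinge S","side",735-400,155,305,140,6,42)
for u,v in((305,160),(193.5,147),(233,206)):print(at("top",u,v,0))
go(430,0,200,8)
E
```

```text
wide top T [570.5 243.7]
wide foot T [569.3 245. ]
ped T [570.2 247.3]
wide top S [569.6 243. ]
ped S l [590.6 274.1]
ped S r [539.3 226.4]
plate T [524.4  15.2]
nfoot T [526.9  14.6]
ntop T [527.5  14.8]
ntop S [526.6  14.7]
nfoot S [525.2  15.4]
plate S [523.8  14.6]
tips [ 575.909  -182.8365] [ 581.0983 -228.9033] 46.3581899114566 hinge [ 426.3536 -220.496 ] pads [ 514.5201 -192.9226] [ 516.348  -228.7624] [ 515.4341 -210.8425] 35.88638989443409
yaw 5.490926359377611 152.85140825971342 tipyaw 6.427112754647453 origin by tips [ 513.8019 -212.0896]
rest [array([ 574.5266, -160.1912]), array([ 582.809 , -250.6228]), array([ 433.558 , -264.1005]), array([ 425.5203, -174.4592])] [ 504.1035 -212.3434]
tip S [ 574.  -225.7]
tip S [ 572.4 -181. ]
hinge S [ 427.5 -221. ]
[655.2878 -33.251 ]
[689.1227 240.227 ]
[543.0137 142.9072]
t 0.1 pos [ 179.4 -624.2  230.3] yaw 16.03 tilt [-0.0002  0.0017] gap 85.52 F 0.0 [-1.  -0.3 -0.1]
shift [ 413.2 -530.7   31.3] turn 8.03
```

Request:
{"fn": "carry_out", "kwargs": {
  "steps": [0,0,0,0,0,5.25,1,0,0,0,0,0,5.25,1,0.02,-0.03,0,0,0,0,1,0.025,-0.035,0,0,0,0,1,0.025,-0.038,0,0,0,0,1,0.025,-0.038,0,0,0,0,1,0.025,-0.038,0.01,0,0,0,1,0.025,-0.038,0.01,0,0,0,1],
  "squeeze": 60
}}

```text
time_s: 0.9
eef_pos: [303.4, -393.1, 211.0]
tcp_rot: [0.999, 0.048, 0.0, 0.0]
contact_force: [0.1, -0.9, -0.5]
finger_gap: 85.2
finger_force: 0.0
```

Request:
{"fn": "carry_out", "kwargs": {
  "steps": [0.025,-0.038,0.01,0,0,0,1,0.025,-0.038,0.01,0,0,0,1,0.025,-0.038,0.01,0,0,0,1,0.025,-0.038,0.01,0,0,0,1,0.025,-0.038,0.01,0,0,0,1,0.025,-0.038,0.01,0,0,0,1,0.025,-0.038,0.01,0,0,0,1,0.025,-0.038,0,0,0,0,1]
}}

```text
time_s: 1.7
eef_pos: [472.0, -70.6, 139.6]
tcp_rot: [0.999, 0.048, -0.001, -0.001]
contact_force: [-0.4, -0.5, 0.1]
finger_gap: 85.6
finger_force: 0.0
```

```bash
python3 -c "
from h import *
go(526.7,14.8,110,5.5)"
```

```text
t 1.7 pos [472.  -70.6 139.6] yaw 5.53 tilt [-0.0029  0.0011] gap 85.59 F 0.0 [-0.4 -0.5  0.1]
shift [ 62.8 -79.6  29.5] turn 0.03
```

Request:
{"fn": "carry_out", "kwargs": {
  "steps": [0.025,-0.032,0.01,0,0,0,1,0.022,-0.028,0.01,0,0,0,1,0.015,-0.02,0.02,0,0,0,1,0,0,0.02,0,0,0,1,0,0,0.02,0,0,0,1,0,0,0,0,0,0,1,0,0,0,0,0,0,1,0,0,0,0,0,0,1]
}}

```text
time_s: 2.5
eef_pos: [527.5, 12.4, 62.5]
tcp_rot: [0.999, 0.048, 0.001, 0.0]
contact_force: [0.3, -0.4, 0.2]
finger_gap: 85.2
finger_force: 0.0
```

```bash
python3 -c "
from h import *
go(526.7,14.8,22,5.5)"
```

```text
t 2.5 pos [527.5  12.4  62.5] yaw 5.51 tilt [ 0.002  -0.0004] gap 85.2 F 0.0 [ 0.3 -0.4  0.2]
shift [-0.6 -2.5 40.5] turn 0.01
```

Request:
{"fn": "carry_out", "kwargs": {
  "steps": [-0.0005,-0.0025,0.02,0,0,0,1,0,0,0.015,0,0,0,0.6,0,0,0.005,0,0,0,0.3,0,0,0,0,0,0,0,0,0,0,0,0,0,0,0,0,0,0,0,0,0,0,0,0,0,0,0,0,0,0,0,0,0,0,0]
}}

```text
time_s: 3.3
eef_pos: [526.8, 15.0, 22.2]
tcp_rot: [0.999, 0.048, 0.001, 0.0]
contact_force: [-0.6, 0.2, 4.0]
finger_gap: 18.2
finger_force: 58.6
```

```bash
python3 -c "
from h import *
go(655,-33,60,5.5)"
```

```text
t 3.3 pos [526.8  15.   22.2] yaw 5.53 tilt [ 0.0019 -0.0003] gap 18.24 F 58.6 [-0.6  0.2  4. ]
shift [123.   60.1 -37.5] turn 0.03
```

Request:
{"fn": "carry_out", "kwargs": {
  "steps": [0,0,-0.01,0,0,0,0,0,0,-0.02,0,0,0,0,0.015,0.008,-0.01,0,0,0,0,0.025,0.012,0,0,0,0,0,0.03,0.015,0,0,0,0,0,0.03,0.015,0,0,0,0,0,0.016,0.007,0,0,0,0,0,0.007,0.003,0,0,0,0,0]
}}

```text
time_s: 4.1
eef_pos: [655.3, -33.4, 61.6]
tcp_rot: [0.999, 0.048, 0.0, 0.0]
contact_force: [-0.4, 0.1, -1.5]
finger_gap: 18.0
finger_force: 58.7
```

```bash
python3 -c "
from h import *
go(655,-33,18.5,5.5)
cv2.imwrite('pics/t1.png',camera('top'))"
```

```text
t 4.1 pos [655.3 -33.4  61.6] yaw 5.5 tilt [ 0.0005 -0.0001] gap 17.95 F 58.7 [-0.4  0.1 -1.5]
shift [-0.3 -0.4 43.1] turn -0.0
```

Request:
{"fn": "carry_out", "kwargs": {
  "steps": [0,0,0.02,0,0,0,0,0,0,0.015,0,0,0,0,0,0,0.005,0,0,0,0,0,0,0.003,0,0,0,0,0,0,0,0,0,0,0,0,0,0,0,0,0,0.5,0,0,0,0,0,0,0.5,0,0,0,0,0,0,0.5]
}}

```text
time_s: 4.95
eef_pos: [654.4, -32.8, 18.7]
tcp_rot: [0.999, 0.048, 0.0, 0.0]
contact_force: [0.0, 0.1, -0.4]
finger_gap: 42.9
finger_force: 0.0
```

```bash
python3 -c "
from h import *
go(570,244.5,100,5.5)"
```

```text
t 4.95 pos [654.4 -32.8  18.7] yaw 5.53 tilt [ 0.0007 -0.0002] gap 42.86 F 0.0 [ 0.   0.1 -0.4]
shift [ -57.2 -284.1  -81.4] turn 0.03
```

Request:
{"fn": "carry_out", "kwargs": {
  "steps": [0,0,-0.02,0,0,0,0.5,0,0,-0.03,0,0,0,0.5,-0.015,-0.02,-0.02,0,0,0,0.7,-0.012,-0.035,-0.01,0,0,0,1,-0.01,-0.038,0,0,0,0,1,-0.01,-0.038,0,0,0,0,1,-0.01,-0.038,0,0,0,0,1,0,-0.038,0,0,0,0,1]
}}

```text
time_s: 5.75
eef_pos: [576.2, 169.2, 98.4]
tcp_rot: [0.999, 0.048, -0.0, 0.0]
contact_force: [0.5, -0.1, 0.1]
finger_gap: 85.7
finger_force: 0.0
```

Request:
{"fn": "carry_out", "kwargs": {
  "steps": [0,-0.035,0,0,0,0,1,0,-0.027,0,0,0,0,1,0,-0.013,0,0,0,0,1,0,0,0.01,0,0,0,1,0,0,0.01,0,0,0,1,0,0,0,0,0,0,1,0,0,0,0,0,0,1,0,0,0,0,0,0,1]
}}

```text
time_s: 6.55
eef_pos: [570.6, 241.6, 78.4]
tcp_rot: [0.999, 0.048, 0.0, 0.0]
contact_force: [-0.4, 0.7, 0.7]
finger_gap: 85.2
finger_force: 0.0
```

```bash
python3 -c "
from h import *
cv2.imwrite('pics/s1.png',camera('side'))
go(570,244.5,38,5.5)"
```

```text
t 6.6 pos [570.7 241.9  78.6] yaw 5.47 tilt [0.0006 0.0001] gap 85.32 F 0.0 [-0.5 -0.6  0.1]
shift [-0.5 -2.7 40.6] turn -0.03
```

Request:
{"fn": "carry_out", "kwargs": {
  "steps": [-0.0005,-0.0025,0.02,0,0,0,1,0,0,0.015,0,0,0,1,0,0,0.0055,0,0,0,0.6,0,0,0,0,0,0,0.3,0,0,0,0,0,0,0,0,0,0,0,0,0,0,0,0,0,0,0,0,0,0,0,0,0,0,0,0]
}}

```text
time_s: 7.4
eef_pos: [570.5, 245.1, 39.0]
tcp_rot: [0.999, 0.048, 0.001, -0.0]
contact_force: [0.8, 0.1, 3.2]
finger_gap: 32.3
finger_force: 59.9
```

Request:
{"fn": "carry_out", "kwargs": {
  "steps": [0,0,-0.01,0,0,0,0,0,0,-0.02,0,0,0,0,0,0,-0.02,0,0,0,0,-0.01,0.015,-0.01,0,0,0,0,-0.01,0.03,0,0,0,0,0,-0.01,0.03,0,0,0,0,0,-0.01,0.03,0,0,0,0,0,-0.01,0.03,0,0,0,0,0]
}}

```text
time_s: 8.2
eef_pos: [531.6, 104.7, 97.7]
tcp_rot: [0.999, 0.048, -0.001, -0.0]
contact_force: [0.3, -0.6, -2.8]
finger_gap: 32.4
finger_force: 60.0
```

```bash
python3 -c "
from h import *
go(524.2,15,23,5.5)
cv2.imwrite('pics/s2.png',camera('side'));cv2.imwrite('pics/t2.png',camera('top'))"
```

```text
t 8.2 pos [531.6 104.7  97.7] yaw 5.56 tilt [-0.0011  0.0001] gap 32.38 F 60.0 [ 0.3 -0.6 -2.8]
shift [-16.   88.6  74.7] turn 0.06
```

```bash
python3 - <<'E'
from h import *
def proj(cam,x,y,z):
    m=camera_model(cam);E=m["extrinsics"];p=E[:3,:3].T@(np.array([x,y,z])-E[:3,3])
    return m["fx"]*p[0]/p[2]+m["cx"],m["fy"]*p[1]/p[2]+m["cy"]
rows=[]
for st in((569.8,246,20),(524.2,15,4)):
    r=[]
    for f,cam in(("t1","top"),("t2","top"),("s1","side"),("s2","side")):
        u,v=proj(cam,*st);x,y=int(u)-16,int(v)-16
        k=cv2.resize(cv2.imread(f"pics/{f}.png")[y:y+33,x:x+33],None,fx=6,fy=6,interpolation=cv2.INTER_CUBIC)
        r.append(k);print(st,f,x,y)
    rows.append(np.hstack(r))
cv2.imwrite("pics/m1.png",np.vstack(rows))
E
```

```text
(569.8, 246, 20) t1 173 178
(569.8, 246, 20) t2 173 178
(569.8, 246, 20) s1 197 218
(569.8, 246, 20) s2 197 218
(524.2, 15, 4) t1 270 197
(524.2, 15, 4) t2 270 197
(524.2, 15, 4) s1 268 184
(524.2, 15, 4) s2 268 184
```

View pics/m1.png

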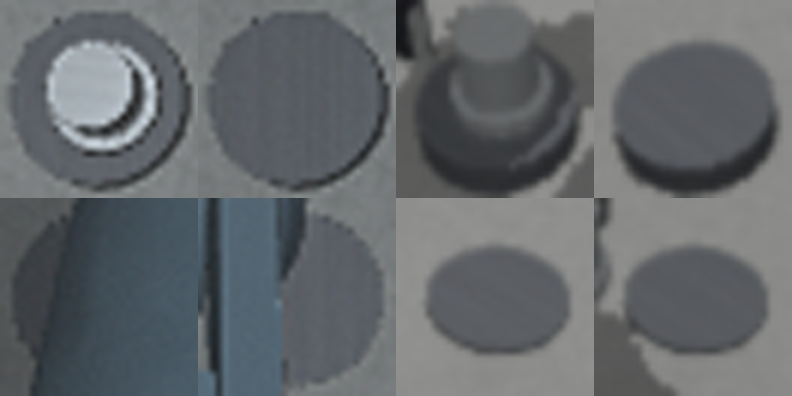

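Now the bare pedestal shows in both cameras (centre at crop (98,95) top, (99,105) side). The bare plate shows in the side view at crop (102,99), with its edges visible in the top view.

```bash
python3 - <<'E'
from h import *
print(c("top",98,95,173,178,6,20),c("side",99,105,197,218,6,20))
print(c("top",98,101,270,197,6,4),c("side",102,99.5,268,184,6,4))
E
```

```text
[571.7274 247.0921] [569.2031 247.6557]
[524.1325  15.3941] [523.4999  14.8307]
```

Request:
{"fn": "carry_out", "kwargs": {
  "steps": [-0.005,0.03,0,0,0,0,0,-0.005,0.028,0.01,0,0,0,0,-0.005,0.018,0.015,0,0,0,0,-0.001,0.009,0.015,0,0,0,0,0,0,0.01,0,0,0,0,0,0,0,0,0,0,0,0,0,0,0,0,0,0,0,0,0,0,0,0,0]
}}

```text
time_s: 9.1
eef_pos: [525.7, 20.3, 48.4]
tcp_rot: [0.999, 0.049, 0.001, 0.0]
contact_force: [-1.9, 0.2, -3.0]
finger_gap: 32.2
finger_force: 60.5
```

```bash
python3 -c "
from h import *
go(524.3,15,23.3,5.5)"
```

```text
t 9.1 pos [525.7  20.3  48.4] yaw 5.6 tilt [ 0.0012 -0.0001] gap 32.21 F 60.5 [-1.9  0.2 -3. ]
shift [-1.9  5.1 25.1] turn 0.1
```

Request:
{"fn": "carry_out", "kwargs": {
  "steps": [-0.002,0.005,0.008,0,0,0,0,0,0,0.01,0,0,0,0,0,0,0.005,0,0,0,0,0,0,0.002,0,0,0,0,0,0,0,0,0,0,0,0,0,0,0,0,0,0,0,0,0,0,0,0,0,0,0,0,0,0,0,0]
}}

```text
time_s: 9.9
eef_pos: [523.0, 14.5, 23.0]
tcp_rot: [0.999, 0.048, -0.001, -0.0]
contact_force: [-5.0, 0.7, 5.3]
finger_gap: 32.3
finger_force: 61.2
```

```bash
python3 -c "
from h import *
go(524.3,15,23.3,5.5)"
```

```text
t 9.9 pos [523.   14.5  23. ] yaw 5.54 tilt [-0.0019  0.0002] gap 32.27 F 61.2 [-5.   0.7  5.3]
shift [ 1.3 -0.4 -0.3] turn 0.04
```

Request:
{"fn": "carry_out", "kwargs": {
  "steps": [0,0,0,0,0,0,0.75,0,0,0,0,0,0,0.75,0,0,0,0,0,0,0.75,0,0,-0.02,0,0,0,0.75,0,0,-0.025,0,0,0,0.75,0.01,0.01,-0.02,0,0,0,0.75,0.025,0.013,0,0,0,0,1,0.03,0.017,0,0,0,0,1]
}}

```text
time_s: 10.7
eef_pos: [593.1, -19.3, 88.9]
tcp_rot: [0.999, 0.049, 0.001, 0.0]
contact_force: [0.2, 0.2, 0.4]
finger_gap: 85.3
finger_force: 0.0
```

Request:
{"fn": "carry_out", "kwargs": {
  "steps": [0.03,0.018,0,0,0,0,1,0.02,0.005,0,0,0,0,1,0.01,0,0,0,0,0,1,0,0,0,0,0,0,1,0,0,0.015,0,0,0,1,0,0,0,0,0,0,1,0,0,0,0,0,0,1,0,0,0,0,0,0,1]
}}

```text
time_s: 11.5
eef_pos: [653.5, -36.1, 72.7]
tcp_rot: [0.999, 0.048, -0.0, -0.0]
contact_force: [0.7, -0.8, -0.2]
finger_gap: 85.8
finger_force: 0.0
```

```bash
python3 -c "
from h import *
go(654.5,-32.8,18.5,5.5)
cv2.imwrite('pics/s3.png',camera('side'));cv2.imwrite('pics/t3.png',camera('top'))
S=cv2.imread('pics/s3.png');T=cv2.imread('pics/t3.png')
k=lambda im,x,y:cv2.resize(im[y:y+55,x:x+70],None,fx=5,fy=5,interpolation=cv2.INTER_CUBIC)
cv2.imwrite('pics/m2.png',np.vstack([np.hstack([k(S,255,160),k(S,290,120)]),np.hstack([k(T,255,180),k(T,275,130)])]))
"
```

```text
t 11.5 pos [653.5 -36.1  72.7] yaw 5.54 tilt [-0.0004  0.0001] gap 85.79 F 0.0 [ 0.7 -0.8 -0.2]
shift [ 1.3 -3.1 54.2] turn 0.04
```

View pics/m2.png

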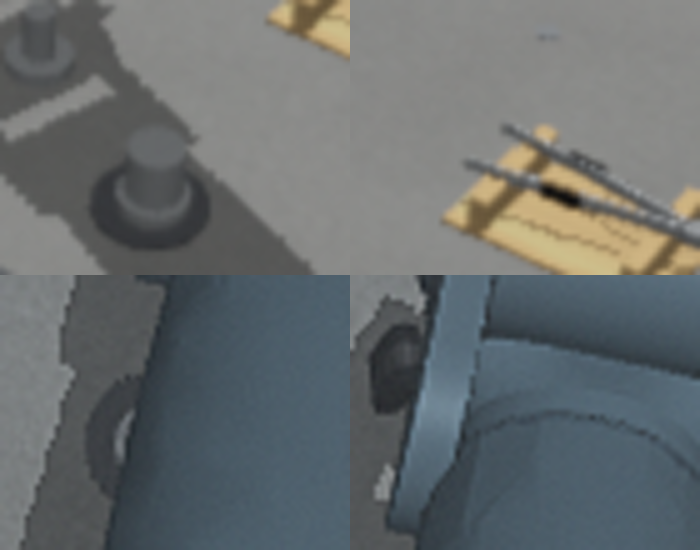

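The side crop shows the wide gauge upright on the plate at crop (155,195), roughly concentric with it. The narrow gauge is upright on the bench at (38,50).

Request:
{"fn": "carry_out", "kwargs": {
  "steps": [0.001,-0.003,0.02,0,0,0,1,0,0,0.02,0,0,0,1,0,0,0.0135,0,0,0,0.6,0,0,0,0,0,0,0.2,0,0,0,0,0,0,0,0,0,0,0,0,0,0,0,0,0,0,0,0,0,0,0,0,0,0,0,0]
}}

```text
time_s: 12.4
eef_pos: [655.9, -33.5, 20.9]
tcp_rot: [0.999, 0.048, 0.001, 0.0]
contact_force: [0.1, -1.1, 3.7]
finger_gap: 17.9
finger_force: 59.1
```

```bash
python3 -c "
from h import *
go(570.5,247.2,90,5.5)
print(c('side',157,147,255,160,5,49),c('side',154,192,255,160,5,14))"
```

```text
t 12.4 pos [655.9 -33.5  20.9] yaw 5.53 tilt [ 0.0028 -0.0007] gap 17.86 F 59.1 [ 0.1 -1.1  3.7]
shift [ -57.8 -287.5  -69.5] turn 0.03
[522.201   13.6964] [521.4954  14.3701]
```

Request:
{"fn": "carry_out", "kwargs": {
  "steps": [0,0,-0.01,0,0,0,0,0,0,-0.025,0,0,0,0,-0.008,-0.01,-0.025,0,0,0,0,-0.01,-0.025,-0.01,0,0,0,0,-0.01,-0.03,0,0,0,0,0,-0.01,-0.035,0,0,0,0,0,-0.01,-0.035,0,0,0,0,0,-0.01,-0.035,0,0,0,0,0]
}}

```text
time_s: 13.2
eef_pos: [579.6, 131.6, 89.5]
tcp_rot: [0.999, 0.048, -0.0, -0.0]
contact_force: [-0.0, -0.2, -1.9]
finger_gap: 18.2
finger_force: 58.8
```

Request:
{"fn": "carry_out", "kwargs": {
  "steps": [0,-0.035,0,0,0,0,0,0,-0.03,0,0,0,0,0,0,-0.025,0,0,0,0,0,0,-0.018,0,0,0,0,0,0,-0.009,0,0,0,0,0,0,0,0.015,0,0,0,0,0,0,0.01,0,0,0,0,0,0,0,0,0,0,0]
}}

```text
time_s: 14.0
eef_pos: [567.4, 245.4, 61.1]
tcp_rot: [0.999, 0.048, -0.003, 0.001]
contact_force: [-0.0, -1.5, -1.6]
finger_gap: 17.8
finger_force: 58.8
```

```bash
python3 -c "
from h import *
go(571.5,247.2,41.1,5.5)"
```

```text
t 14.0 pos [567.4 245.4  61.1] yaw 5.45 tilt [-0.0055 -0.0015] gap 17.78 F 58.8 [-0.  -1.5 -1.6]
shift [ 4.3 -1.5 20. ] turn -0.05
```

Request:
{"fn": "carry_out", "kwargs": {
  "steps": [0.004,-0.0015,0.008,0,0,0,0,0,0,0,0,0,0,0,0,0,0,0,0,0,0,0,0,0,0,0,0,0,0,0,0,0,0,0,0,0,0,0,0,0,0,0,0,0,0,0,0,0,0,0,0,0,0,0,0,0]
}}

```text
time_s: 14.8
eef_pos: [573.2, 248.8, 56.4]
tcp_rot: [0.999, 0.048, 0.0, -0.0]
contact_force: [-0.5, -0.5, -1.1]
finger_gap: 18.0
finger_force: 58.8
```

```bash
python3 -c "
from h import *
go(571.5,247.2,41.1,5.5)
cv2.imwrite('pics/s4.png',camera('side'));cv2.imwrite('pics/t4.png',camera('top'))
go(571.5,247.2,41.1,5.5)
S=cv2.imread('pics/s4.png');T=cv2.imread('pics/t4.png')
k=lambda im,x,y:cv2.resize(im[y:y+55,x:x+60],None,fx=6,fy=6,interpolation=cv2.INTER_CUBIC)
cv2.imwrite('pics/m3.png',np.hstack([k(S,190,200),k(T,160,165)]))"
```

```text
t 14.8 pos [573.2 248.8  56.4] yaw 5.54 tilt [0.0002 0.    ] gap 18.05 F 58.8 [-0.5 -0.5 -1.1]
shift [-1.8  1.5 15.3] turn 0.04
t 14.9 pos [573.1 248.8  56.3] yaw 5.53 tilt [0.0001 0.    ] gap 18.01 F 58.8 [ 0.5 -0.4 -2.3]
shift [-1.8  1.5 15.2] turn 0.03
```

View pics/m3.png

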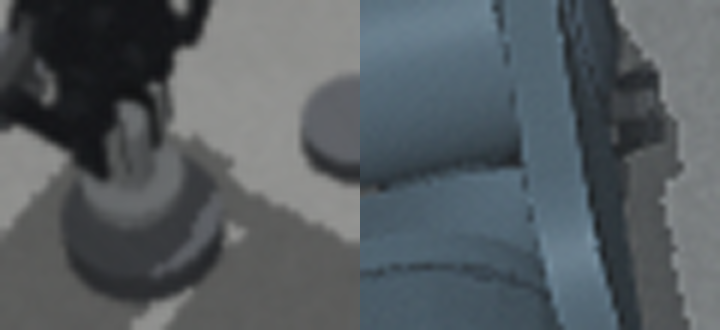

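```bash
python3 -c "
from h import *
print(c('side',133,171,190,200,6,45.4))"
```

```text
[571.76   246.7521]
```

Request:
{"fn": "carry_out", "kwargs": {
  "steps": [-0.002,0.0015,0.007,0,0,0,0,0,0,0.005,0,0,0,0,0,0,0,0,0,0,0,0,0,0,0,0,0,0,0,0,0,0,0,0,0,0,0,0,0,0,0,0,0,0,0,0,0,0,0,0,0,0,0,0,0,0]
}}

```text
time_s: 15.7
eef_pos: [571.4, 247.1, 44.4]
tcp_rot: [0.999, 0.048, 0.0, -0.0]
contact_force: [-0.2, 0.7, -0.9]
finger_gap: 18.0
finger_force: 58.8
```

```bash
python3 -c "
from h import *
go(571.5,247.2,41.1,5.5)"
```

```text
t 15.7 pos [571.4 247.1  44.4] yaw 5.53 tilt [0.0002 0.0001] gap 17.99 F 58.8 [-0.2  0.7 -0.9]
shift [ 0.1 -0.1  3.3] turn 0.03
```

Request:
{"fn": "carry_out", "kwargs": {
  "steps": [0,-0.001,0.001,0,0,0,0,0,0,0.0015,0,0,0,0,0,0,0.001,0,0,0,0,0,0,0,0,0,0,0,0,0,0,0,0,0,0,0,0,0,0,0,0,0.5,0,0,0,0,0,0,0.5,0,0,0,0,0,0,0.5]
}}

```text
time_s: 16.5
eef_pos: [571.4, 248.1, 40.8]
tcp_rot: [0.999, 0.048, 0.0, -0.0]
contact_force: [0.4, -0.1, -0.3]
finger_gap: 42.6
finger_force: 0.0
```

```bash
python3 -c "
from h import *
go(515.5,-211.5,100,5.5)"
```

```text
t 16.5 pos [571.4 248.1  40.8] yaw 5.53 tilt [0.0004 0.0001] gap 42.61 F 0.0 [ 0.4 -0.1 -0.3]
shift [-99.9 452.1 -59.2] turn 0.03
```

Request:
{"fn": "carry_out", "kwargs": {
  "steps": [0,0,-0.02,0,0,0,0.5,0,0,-0.025,0,0,0,0.5,-0.005,0.015,-0.015,0,0,0,0.7,-0.01,0.03,0,0,0,0,1,-0.01,0.04,0,0,0,0,1,-0.01,0.04,0,0,0,0,1,-0.01,0.04,0,0,0,0,1,-0.01,0.04,0,0,0,0,1]
}}

```text
time_s: 17.3
eef_pos: [535.9, 37.3, 101.0]
tcp_rot: [0.999, 0.048, 0.0, 0.0]
contact_force: [-0.3, 0.2, -0.4]
finger_gap: 85.0
finger_force: 0.0
```

Request:
{"fn": "carry_out", "kwargs": {
  "steps": [-0.01,0.04,0,0,0,0,1,-0.01,0.04,0,0,0,0,1,-0.01,0.04,0,0,0,0,1,-0.01,0.04,0,0,0,0,1,-0.005,0.04,0,0,0,0,1,0,0.032,0,0,0,0,1,0,0.018,0,0,0,0,1,0,0.007,0,0,0,0,1]
}}

```text
time_s: 18.1
eef_pos: [516.4, -222.8, 100.9]
tcp_rot: [0.999, 0.047, 0.0, 0.0]
contact_force: [0.2, 0.7, 0.4]
finger_gap: 85.2
finger_force: 0.0
```

Request:
{"fn": "carry_out", "kwargs": {
  "steps": [0,0,0.02,0,0,0,1,0,0,0.015,0,0,0,0.8,0,0,0,0,0,0,0.8,0,0,0,0,0,0,0.8,0,0,0,0,0,0,0.8,0,0,0,0,0,0,0.8,0,0,0,0,0,0,0.8,0,0,0,0,0,0,0.8]
}}

```text
time_s: 18.9
eef_pos: [516.4, -221.5, 66.2]
tcp_rot: [0.999, 0.048, 0.0, 0.0]
contact_force: [0.3, 0.0, -0.3]
finger_gap: 68.5
finger_force: 0.0
```

```bash
python3 -c "
from h import *
go(515.5,-211.5,17,5.5)
cv2.imwrite('pics/s5.png',camera('side'));cv2.imwrite('pics/t5.png',camera('top'))
S=cv2.imread('pics/s5.png');T=cv2.imread('pics/t5.png')
k=lambda im,x,y:cv2.resize(im[y:y+48,x:x+65],None,fx=6,fy=6,interpolation=cv2.INTER_CUBIC)
cv2.imwrite('pics/m4.png',np.vstack([np.hstack([k(S,190,200),k(T,160,165)]),np.hstack([k(S,255,165),k(S,305,140)])]))"
```

```text
t 18.9 pos [ 516.4 -221.5   66.2] yaw 5.53 tilt [ 0.0006 -0.0004] gap 68.46 F 0.0 [ 0.3  0.  -0.3]
shift [  0.  -10.1  49.2] turn 0.03
```

View pics/m4.png

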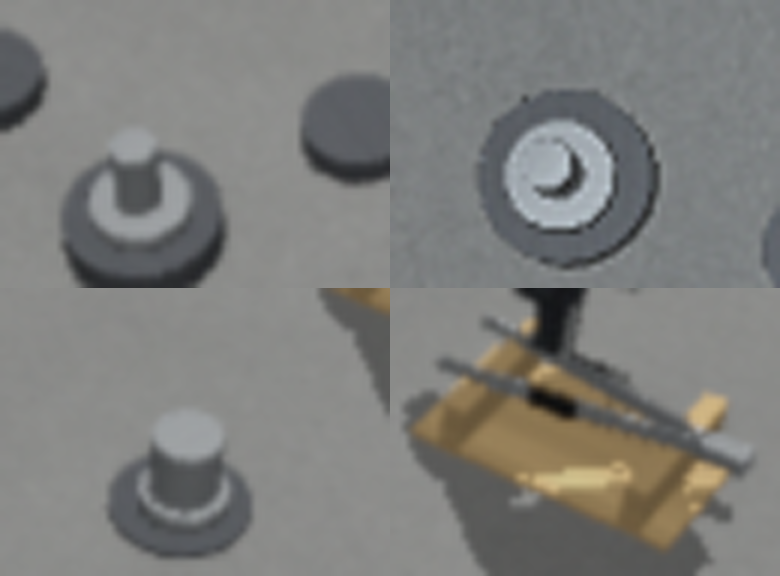

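The narrow gauge stands upright on the pedestal (crop foot (559,175), disc (566,177)). The wide gauge stands upright and centred on the plate. The right finger is over the tweezers and needs a shift of about 10 mm.

```bash
python3 -c "
from h import *
P=lambda *a:print(c(*a).round(1))
P('top',169,174.5,160,165,6,30);P('top',156,163,160,165,6,65);P('top',176.5,177,160,165,6,20)
P('side',139.5,200,190,200,6,30);P('side',133,146,190,200,6,65)
print('wide');P('side',188,149,255,165,6,49);P('side',184,196,255,165,6,14);P('side',180,215,255,165,6,4)
print('twz');
for X,Y in((446,362),(489,322)):P('side',X-390,Y-288,305,140,6,38)
P('side',738-390,452-288,305,140,6,42)
"
```

```text
[569.9 248.4]
[570.1 248.2]
[570.1 246.9]
[568.3 248.1]
[568.4 247.3]
wide
[521.3  15.1]
[523.7  12.4]
[522.9  15.6]
twz
[ 571.3 -183.1]
[ 574.9 -226.1]
[ 419.1 -219.4]
```

Request:
{"fn": "carry_out", "kwargs": {
  "steps": [-0.001,-0.01,0.01,0,0,0,0.8,0,0,0.015,0,0,0,0.8,0,0,0.015,0,0,0,0.8,0,0,0.0095,0,0,0,0.8,0,0,0,0,0,0,0.6,0,0,0,0,0,0,0.6,0,0,0,0,0,0,0.6,0,0,0,0,0,0,0.6],
  "squeeze": 30
}}

```text
time_s: 19.8
eef_pos: [514.8, -212.0, 17.0]
tcp_rot: [0.999, 0.048, 0.001, 0.0]
contact_force: [-0.4, -0.1, 0.4]
finger_gap: 51.4
finger_force: 0.0
```

```bash
python3 -c "
from h import *
go(515,-211.5,16.5,5.5)"
```

```text
t 19.8 pos [ 514.8 -212.    17. ] yaw 5.53 tilt [ 0.0012 -0.0008] gap 51.4 F 0.0 [-0.4 -0.1  0.4]
shift [ 0.3 -0.5  0.5] turn 0.03
```

Now I close in slow stages and log the force.

Request:
{"fn": "carry_out", "kwargs": {
  "steps": [0,0,0,0,0,0,0.5,0,0,0,0,0,0,0.46,0,0,0,0,0,0,0.46,0,0,0,0,0,0,0.46,0,0,0,0,0,0,0.46,0,0,0,0,0,0,0.46,0,0,0,0,0,0,0.46,0,0,0,0,0,0,0.46]
}}

```text
time_s: 20.6
eef_pos: [514.3, -211.6, 16.3]
tcp_rot: [0.999, 0.048, 0.0, 0.0]
contact_force: [0.7, -0.3, 0.6]
finger_gap: 39.4
finger_force: 0.7
```

Request:
{"fn": "carry_out", "kwargs": {
  "steps": [0,0,0,0,0,0,0.4,0,0,0,0,0,0,0.4,0,0,0,0,0,0,0.4,0,0,0,0,0,0,0.4,0,0,0,0,0,0,0.4,0,0,0,0,0,0,0.4,0,0,0,0,0,0,0.4,0,0,0,0,0,0,0.4]
}}

```text
time_s: 21.4
eef_pos: [514.6, -211.7, 16.7]
tcp_rot: [0.999, 0.048, 0.0, 0.0]
contact_force: [0.7, -0.5, 4.9]
finger_gap: 34.1
finger_force: 4.7
```

Request:
{"fn": "carry_out", "kwargs": {
  "steps": [0,0,0,0,0,0,0.34,0,0,0,0,0,0,0.34,0,0,0,0,0,0,0.34,0,0,0,0,0,0,0.34,0,0,0,0,0,0,0.34,0,0,0,0,0,0,0.34,0,0,0,0,0,0,0.34,0,0,0,0,0,0,0.34]
}}

```text
time_s: 22.2
eef_pos: [514.9, -211.9, 17.1]
tcp_rot: [0.999, 0.048, 0.001, 0.0]
contact_force: [0.3, 0.3, 6.9]
finger_gap: 29.1
finger_force: 7.7
```

Request:
{"fn": "carry_out", "kwargs": {
  "steps": [0,0,-0.002,0,0,0,0.32,0,0,-0.004,0,0,0,0.31,0,0,-0.008,0,0,0,0.31,0,0,-0.01,0,0,0,0.31,0,0,-0.01,0,0,0,0.31,0,0,-0.006,0,0,0,0.31,0,0,0,0,0,0,0.31,0,0,0,0,0,0,0.31]
}}

```text
time_s: 23.0
eef_pos: [514.2, -211.5, 56.5]
tcp_rot: [0.999, 0.048, 0.0, 0.0]
contact_force: [0.0, -0.2, -1.2]
finger_gap: 27.0
finger_force: 6.2
```

Request:
{"fn": "carry_out", "kwargs": {
  "steps": [0,0,-0.02,0,0,0,0.31,0,0,-0.02,0,0,0,0.31,0,0,-0.02,0,0,0,0.31,0,0,-0.01,0,0,0,0.31,0,0,0,0,0,0,0.31,0,0,0,0,0,0,0.31,0,0,0,0,0,0,0.31,0,0,0,0,0,0,0.31]
}}

```text
time_s: 23.8
eef_pos: [513.6, -211.1, 125.0]
tcp_rot: [0.999, 0.048, -0.001, -0.001]
contact_force: [0.0, 0.2, -0.3]
finger_gap: 26.5
finger_force: 6.2
```

```bash
python3 -c "
from h import *
yaw=np.radians(5.5);go(569.6-65*np.cos(yaw),247.7-65*np.sin(yaw),120,5.5)
cv2.imwrite('pics/s6.png',camera('side'));cv2.imwrite('pics/t6.png',camera('top'))
S=cv2.imread('pics/s6.png')[95:195,270:400];cv2.imwrite('pics/m5.png',cv2.resize(S,None,fx=6,fy=6,interpolation=cv2.INTER_CUBIC))"
```

```text
t 23.8 pos [ 513.6 -211.1  125. ] yaw 5.53 tilt [-0.0019  0.0013] gap 26.5 F 6.2 [ 0.   0.2 -0.3]
shift [  35.  -451.3    5.6] turn 0.03
```

View pics/m5.png

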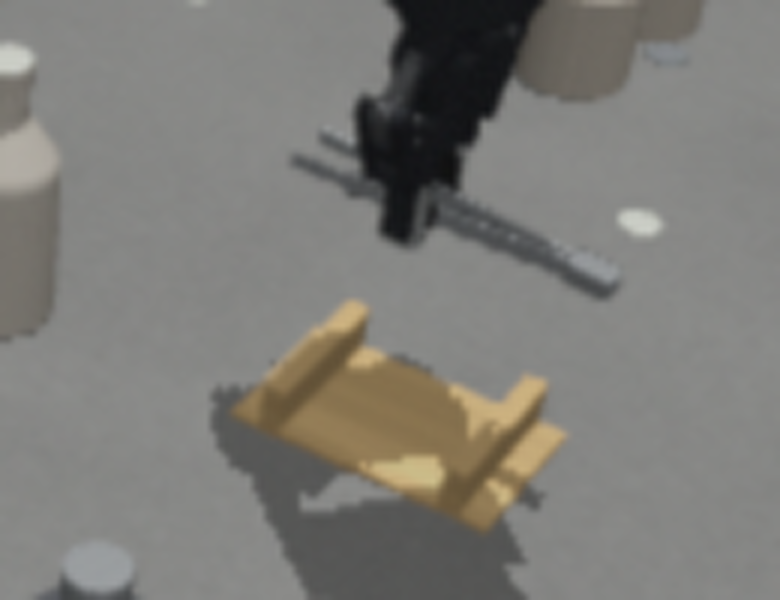

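The side view shows the tweezers held clear of the rest and about level, with tips at about (308,147) and hinge at (598,273). I'll carry them over at a height that clears everything.

Request:
{"fn": "carry_out", "kwargs": {
  "steps": [0.002,-0.01,0,0,0,0,0.31,0.003,-0.02,0,0,0,0,0.31,0.003,-0.03,0,0,0,0,0.31,0.003,-0.04,0,0,0,0,0.31,0.003,-0.04,0,0,0,0,0.31,0.003,-0.04,0,0,0,0,0.31,0.003,-0.04,0,0,0,0,0.31,0.003,-0.04,0,0,0,0,0.31]
}}

```text
time_s: 24.7
eef_pos: [511.5, 51.7, 126.3]
tcp_rot: [0.999, 0.048, 0.0, -0.0]
contact_force: [0.4, -0.5, -0.4]
finger_gap: 27.0
finger_force: 6.2
```

Request:
{"fn": "carry_out", "kwargs": {
  "steps": [0.003,-0.04,0,0,0,0,0.31,0.003,-0.04,0,0,0,0,0.31,0.003,-0.038,0,0,0,0,0.31,0.002,-0.032,0,0,0,0,0.31,0.001,-0.024,0,0,0,0,0.31,0,-0.012,0,0,0,0,0.31,0,-0.005,0,0,0,0,0.31,0,0,0,0,0,0,0.31]
}}

```text
time_s: 25.5
eef_pos: [505.4, 240.7, 126.2]
tcp_rot: [0.999, 0.048, -0.0, 0.0]
contact_force: [-0.2, -1.1, -0.3]
finger_gap: 27.0
finger_force: 6.2
```

Request:
{"fn": "carry_out", "kwargs": {
  "steps": [0,0,0,0,0,0,0.31,0,0,0,0,0,0,0.31,0,0,0,0,0,0,0.31,0,0,0,0,0,0,0.31,0,0,0,0,0,0,0.31,0,0,0,0,0,0,0.31,0,0,0,0,0,0,0.31,0,0,0,0,0,0,0.31]
}}

```text
time_s: 26.3
eef_pos: [505.6, 240.7, 126.3]
tcp_rot: [0.999, 0.048, -0.0, 0.0]
contact_force: [0.6, -1.1, -0.7]
finger_gap: 26.1
finger_force: 6.2
```

```bash
python3 -c "
from h import *
yaw=np.radians(5.5);go(569.6-65*np.cos(yaw),247.7-65*np.sin(yaw),61,5.5)
cv2.imwrite('pics/s7.png',camera('side'));cv2.imwrite('pics/t7.png',camera('top'))"
```

```text
t 26.3 pos [505.6 240.7 126.3] yaw 5.54 tilt [-0. -0.] gap 26.06 F 6.2 [ 0.6 -1.1 -0.7]
shift [-0.6 -0.8 65.3] turn 0.04
```

```bash
cat > prof.py <<'E'
from h import *
def proj(cam,P):
    m=camera_model(cam);E=m["extrinsics"];p=(P-E[:3,3])@E[:3,:3]
    return np.stack([m["fx"]*p[:,0]/p[:,2]+m["cx"],m["fy"]*p[:,1]/p[:,2]+m["cy"]],1)
def prof(f,cam,org,z,yaw,ds,lo=-30,hi=30,st=1.5):
    g=cv2.cvtColor(cv2.imread(f),cv2.COLOR_BGR2GRAY).astype(np.float32)
    X=np.array([np.cos(yaw),np.sin(yaw)]);Y=np.array([-X[1],X[0]]);ys=np.arange(lo,hi+.01,st)
    for d in ds:
        P=np.array([[*(org+d*X+y*Y),z] for y in ys]);q=proj(cam,P).astype(np.float32)
        v=cv2.remap(g,q[None,:,0],q[None,:,1],cv2.INTER_CUBIC)[0]
        print(d,q[len(q)//2].round(1),v.round().astype(int).tolist())
E
python3 - <<'E'
from prof import *
y=np.radians(5.5);print(np.arange(-30,31,1.5).tolist())
for cam,f in(("top","t"),("side","s")):
    print(cam,"open");prof(f"pics/{f}op.png" if 0 else f"pics/{cam}0.png",cam,np.array([515,-211.5]),38,y,(50,56,62,66,70))
    print(cam,"held");prof(f"pics/{f}7.png",cam,np.array([505.6,240.7]),126.3+20,y,(50,56,62,66,70))
E
```

```text
[-30.0, -28.5, -27.0, -25.5, -24.0, -22.5, -21.0, -19.5, -18.0, -16.5, -15.0, -13.5, -12.0, -10.5, -9.0, -7.5, -6.0, -4.5, -3.0, -1.5, 0.0, 1.5, 3.0, 4.5, 6.0, 7.5, 9.0, 10.5, 12.0, 13.5, 15.0, 16.5, 18.0, 19.5, 21.0, 22.5, 24.0, 25.5, 27.0, 28.5, 30.0]
top open
50 [381.5 194.5] [163, 162, 162, 162, 170, 171, 88, 63, 147, 171, 165, 170, 132, 96, 134, 161, 157, 156, 157, 159, 160, 161, 162, 163, 162, 162, 159, 155, 156, 159, 162, 164, 166, 183, 125, 51, 103, 168, 178, 188, 165]
56 [381.2 192. ] [165, 163, 163, 165, 181, 131, 56, 105, 171, 165, 171, 158, 108, 111, 157, 162, 160, 158, 159, 161, 162, 162, 163, 163, 164, 163, 160, 157, 158, 159, 163, 168, 147, 131, 173, 136, 70, 131, 192, 190, 146]
62 [380.8 189.5] [125, 124, 118, 150, 176, 98, 68, 124, 135, 129, 131, 124, 115, 122, 127, 125, 125, 125, 124, 126, 129, 131, 128, 124, 126, 123, 118, 118, 122, 126, 124, 121, 126, 117, 113, 131, 114, 90, 112, 133, 125]
66 [380.6 187.8] [119, 117, 119, 119, 119, 116, 113, 115, 117, 118, 118, 119, 121, 120, 118, 115, 114, 112, 113, 115, 117, 117, 117, 117, 117, 117, 117, 117, 117, 117, 119, 118,
[... 2613 characters left out ...]
5, 57, 58, 60, 61, 63, 63, 64, 65, 64, 65, 65, 65, 64, 62, 60, 55, 51, 50, 67, 101, 130, 141, 144, 143, 143]
62 [209.  201.5] [26, 27, 29, 31, 35, 38, 43, 51, 58, 64, 64, 64, 63, 64, 64, 65, 67, 66, 71, 72, 76, 80, 78, 79, 75, 63, 58, 54, 49, 45, 39, 33, 38, 59, 96, 128, 143, 144, 144, 144, 145]
66 [207.7 200.7] [29, 35, 44, 52, 55, 58, 62, 64, 64, 64, 67, 74, 79, 87, 93, 101, 106, 115, 122, 126, 133, 130, 125, 109, 79, 55, 40, 32, 34, 35, 34, 45, 62, 95, 123, 139, 143, 143, 144, 144, 144]
70 [206.5 199.9] [40, 51, 54, 51, 51, 50, 44, 44, 50, 62, 83, 107, 127, 136, 138, 141, 140, 141, 140, 140, 140, 140, 136, 118, 95, 79, 74, 78, 87, 95, 106, 119, 135, 146, 144, 144, 143, 143, 143, 142, 142]
```

Request:
{"fn": "carry_out", "kwargs": {
  "steps": [0,0,0.01,0,0,0,0.3,0,0,0.015,0,0,0,0.29,0,0,0.015,0,0,0,0.29,0,0,0.01,0,0,0,0.29,0,0,0.007,0,0,0,0.29,-0.0005,-0.001,0,0,0,0,0.29,0,0,0,0,0,0,0.29,0,0,0,0,0,0,0.29]
}}

```text
time_s: 27.2
eef_pos: [505.6, 241.9, 70.0]
tcp_rot: [0.999, 0.048, 0.001, -0.0]
contact_force: [0.2, -0.4, -0.7]
finger_gap: 25.0
finger_force: 7.0
```

Request:
{"fn": "carry_out", "kwargs": {
  "steps": [0,0,0,0,0,0,0.28,0,0,0,0,0,0,0.28,0,0,0,0,0,0,0.28,0,0,0,0,0,0,0.28,0,0,0,0,0,0,0.28,0,0,0,0,0,0,0.28,0,0,0,0,0,0,0.28,0,0,0,0,0,0,0.28]
}}

```text
time_s: 28.0
eef_pos: [505.0, 241.7, 69.3]
tcp_rot: [0.999, 0.048, -0.0, -0.0]
contact_force: [0.3, -0.1, -0.6]
finger_gap: 24.1
finger_force: 7.7
```

Request:
{"fn": "carry_out", "kwargs": {
  "steps": [0,0,0,0,0,0,0.27,0,0,0,0,0,0,0.27,0,0,0,0,0,0,0.27,0,0,0,0,0,0,0.27,0,0,0,0,0,0,0.27,0,0,0,0,0,0,0.27,0,0,0,0,0,0,0.27,0,0,0,0,0,0,0.27]
}}

```text
time_s: 28.8
eef_pos: [505.0, 241.7, 69.3]
tcp_rot: [0.999, 0.048, -0.0, 0.0]
contact_force: [-0.1, 0.4, -0.9]
finger_gap: 23.3
finger_force: 8.5
```

```bash
python3 -c "
from h import *
yaw=np.radians(5.5);go(569.6-65*np.cos(yaw),247.7-65*np.sin(yaw),61,5.5)
cv2.imwrite('pics/s8.png',camera('side'));cv2.imwrite('pics/t8.png',camera('top'))
S=cv2.imread('pics/s8.png')[180:255,180:245];T=cv2.imread('pics/t8.png')[150:225,150:215]
k=lambda a:cv2.resize(a,None,fx=6,fy=6,interpolation=cv2.INTER_CUBIC)
cv2.imwrite('pics/m6.png',np.hstack([k(S),k(T)]))"
```

```text
t 28.8 pos [505.  241.7  69.3] yaw 5.53 tilt [-0. -0.] gap 23.32 F 8.5 [-0.1  0.4 -0.9]
shift [-0.1  0.2  8.3] turn 0.03
```

View pics/m6.png

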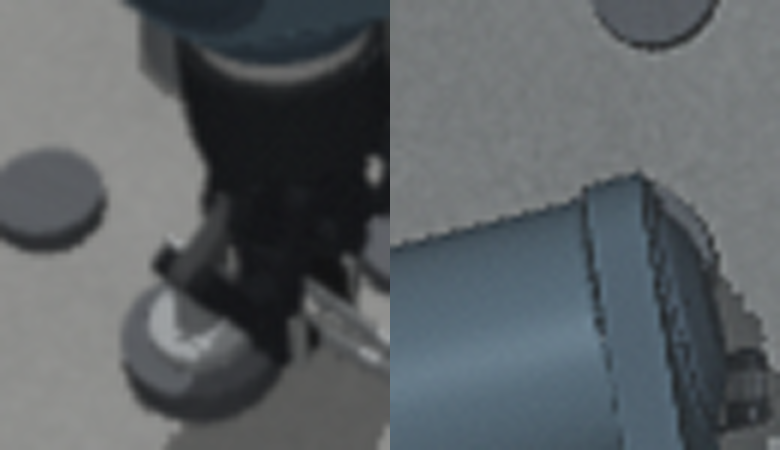

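The side view shows the near arm's tip at about crop (160,258), above the gauge. The post is hidden behind the arms and the top view is blocked. The force passes 8 N with its slope steepening near opening 0.276, which is the parallel-pad point. I'll check the geometry numerically.

```bash
python3 - <<'E'
from prof import *
y=np.radians(5.5);X=np.array([np.cos(y),np.sin(y)]);Y=np.array([-X[1],X[0]]);o=np.array([505,241.7])
w=lambda d,s,z:np.array([[*(o+d*X+s*Y),z]])
cr=lambda P:((proj("side",P)[0]-[180,180])*6).round().astype(int).tolist()
for n,d,s in(("Ltip",65,11.5),("Rtip",65,-11.5),("Lpad",0,11),("Lpadfront",13,11),("Rpad",0,-11),("hinge",-85,0)):
    print(n,[cr(w(d,s,z)) for z in(82,88,94)])
print("post",cr(np.array([[569.6,248,65]])),cr(np.array([[569.6,248,30]])))
print("fingertipL",[cr(w(0,s,z)) for s in(13,20) for z in(69,90,120)])
g=cv2.cvtColor(cv2.imread("pics/s8.png"),cv2.COLOR_BGR2GRAY)
print(g[208:242,200:232].tolist().__str__().replace("], [","\n"))
E
```

```text
Ltip [[164, 253], [162, 243], [161, 234]]
Rtip [[202, 219], [201, 209], [200, 200]]
Lpad [[286, 329], [285, 319], [284, 310]]
Lpadfront [[261, 313], [260, 304], [259, 294]]
Rpad [[322, 294], [321, 285], [321, 275]]
hinge [[475, 418], [475, 409], [475, 399]]
post [187, 263] [195, 316]
fingertipL [[285, 352], [281, 319], [276, 270], [273, 364], [270, 331], [264, 281]]
[[144, 143, 144, 144, 143, 144, 144, 144, 144, 144, 143, 141, 139, 135, 81, 34, 25, 23, 25, 23, 23, 25, 25, 25, 24, 26, 25, 25, 25, 25, 25, 23
145, 144, 144, 143, 143, 145, 145, 144, 144, 144, 144, 143, 142, 136, 78, 31, 24, 25, 23, 24, 24, 25, 24, 24, 23, 25, 24, 24, 25, 25, 25, 25
147, 144, 142, 143, 144, 146, 146, 144, 143, 143, 144, 144, 142, 123, 67, 28, 25, 23, 23, 24, 24, 25, 25, 26, 22, 23, 22, 24, 26, 24, 24, 22
146, 144, 142, 142, 144, 145, 145, 144, 143, 143, 144, 144, 142, 118, 61, 28, 27, 26, 24, 23, 24, 26, 29, 26, 24, 22, 23, 24, 29, 30, 28, 26
145, 144, 143, 143, 143, 143, 144, 144, 143, 142, 142, 144, 141, 98, 48, 33, 46, 41, 29, 26, 25, 25, 25, 22, 21, 22, 22, 26, 28, 31, 30, 27
144, 144, 145, 145, 145, 
[... 3234 characters left out ...]
23, 23, 28, 60, 80, 80, 43
107, 93, 92, 93, 93, 93, 128, 151, 157, 152, 149, 147, 137, 152, 154, 122, 107, 105, 100, 87, 75, 59, 35, 26, 24, 25, 22, 29, 56, 81, 81, 49
111, 95, 93, 93, 93, 90, 96, 120, 145, 153, 155, 157, 151, 131, 124, 110, 103, 98, 87, 76, 68, 59, 45, 38, 31, 25, 24, 27, 54, 80, 81, 60
116, 97, 94, 93, 93, 92, 87, 90, 106, 122, 129, 141, 141, 113, 101, 95, 89, 86, 78, 69, 62, 58, 56, 52, 42, 27, 23, 25, 49, 80, 82, 73
100, 84, 92, 94, 93, 93, 91, 88, 85, 91, 95, 104, 105, 92, 87, 84, 81, 81, 69, 61, 59, 58, 58, 56, 49, 35, 28, 36, 64, 83, 85, 83
104, 69, 86, 93, 94, 93, 93, 92, 89, 78, 80, 89, 88, 83, 78, 72, 66, 65, 61, 59, 59, 58, 56, 52, 44, 38, 42, 67, 83, 87, 87, 89]]
```

```bash
python3 - <<'E'
import cv2
for f,y0,y1 in(("s7",178,250),("s8",205,255)):
    g=cv2.cvtColor(cv2.imread(f"pics/{f}.png"),cv2.COLOR_BGR2GRAY)
    print(f)
    for r in range(y0,y1): print(r,''.join('#' if v<38 else '+' if v<56 else 'o' if v<75 else '.' if v<112 else ' ' for v in g[r,195:275]))
E
```

```text
s7
178        .ooooo##########################################o                        
179        ..oooo+#########################################.                        
180         .oooo+###################################++###+.                        
181         .oooo+###################################+o+##+                         
182         .ooooo###################################+++##o                         
183         .ooooo+######################################+.                         
184         .oooooo######################################+.                         
185         .oooooo+#####################################o                          
186         .ooooooo+####################################o                          
187         .ooooooo+############################+o+####+.                          
188         .oooooooo############################+..+###+                           
189         ..ooooooo############################o  o###o                           
190         ..ooooooo############################.  o###.                    
[... 8574 characters left out ...]
.....                
247         .o+++++++++++++++++o.......................................             
248          ..o+++++++++++++o..........................................            
249             .oo++++++++oo..........................  ................           
250                .oooooo............................      ...............         
251                ..................................      .................        
252               ...................................     .....................     
253              ...................................     ........................   
254              ...................................     ..........................
```

```bash
python3 - <<'E'
import cv2
im=cv2.imread("pics/s8.png")
for p in((210,223),(213,219),(215,214),(208,223),(216,226),(218,223),(212,235),(220,230)): print(p,im[p[1],p[0]])
g=cv2.cvtColor(cv2.imread("pics/s6.png"),cv2.COLOR_BGR2GRAY)
for r in range(105,146): print(r,''.join('#' if v<38 else '+' if v<56 else 'o' if v<75 else '.' if v<112 else ' ' for v in g[r,310:380]))
E
```

```text
(210, 223) [66 65 63]
(213, 219) [70 69 68]
(215, 214) [50 47 46]
(208, 223) [41 38 37]
(216, 226) [31 28 27]
(218, 223) [86 88 86]
(212, 235) [100  98  96]
(220, 230) [23 21 20]
105                          o#+o+###############+o..................     
106                          o+oo+###############oo..................     
107                          .ooo+###############....................     
108                          .oo+###############o ..................      
109                         .ooo+##############+.  ................       
110                     .   .oo++##############o     .............        
111                    .oo..ooo+###############.         ......           
112                    .++o..oo+##############+.                          
113                    o#++o.o++##############o                           
114                    o##++o+++#+##########+o.                           
115                    o##+++####+#########+.                             
116                    o###+###############+                              
117              ..  
[... 1382 characters left out ...]
...                  
136                            ..            ...........                  
137                                              ........                 
138                                               .........               
139                                                   ......              
140                                                    ......             
141                                                      ......           
142                                                       ...o.....       
143                                                         .......       
144                                                           ....        
145
```

```bash
python3 - <<'E'
from prof import *
y=np.radians(5.5);X=np.array([np.cos(y),np.sin(y)]);Y=np.array([-X[1],X[0]]);o=np.array([513.6,-211.1])
for z in(140,144,148):
    print(z,[proj("side",np.array([[*(o+d*X+s*Y),z]]))[0].round(1).tolist() for d,s in((65,13.5),(65,-13.5),(-85,0))])
g=cv2.cvtColor(cv2.imread("pics/s6.png"),cv2.COLOR_BGR2GRAY)
for r in range(112,128): print(r,g[r,314:336].tolist())
print()
for r in range(132,148): print(r,g[r,358:376].tolist())
E
```

```text
140 [[317.8, 122.7], [322.4, 118.6], [366.6, 138.9]]
144 [[317.9, 121.6], [322.6, 117.5], [366.9, 137.8]]
148 [[318.1, 120.5], [322.7, 116.4], [367.2, 136.6]]
112 [135, 135, 136, 137, 137, 137, 136, 136, 137, 137, 137, 137, 137, 137, 131, 82, 41, 40, 61, 91, 83, 74]
113 [137, 137, 137, 137, 137, 138, 136, 136, 136, 137, 137, 138, 138, 136, 120, 65, 30, 39, 54, 72, 81, 64]
114 [137, 137, 137, 138, 138, 137, 137, 137, 137, 137, 138, 138, 139, 136, 116, 61, 27, 37, 47, 52, 62, 46]
115 [137, 137, 137, 138, 138, 138, 136, 137, 138, 136, 139, 139, 139, 138, 129, 70, 27, 32, 39, 43, 42, 33]
116 [137, 137, 138, 137, 137, 137, 137, 137, 136, 130, 144, 140, 140, 139, 134, 73, 27, 27, 35, 38, 32, 23]
117 [137, 137, 138, 138, 137, 138, 137, 137, 134, 109, 108, 122, 144, 141, 136, 81, 32, 26, 33, 36, 29, 21]
118 [137, 137, 137, 137, 137, 138, 137, 137, 134, 106, 87, 92, 106, 123, 140, 87, 34, 22, 30, 32, 28, 21]
119 [137, 138, 136, 135, 136, 136, 136, 138, 136, 127, 110, 96, 85, 92, 101, 68, 31, 19, 23, 27, 26, 21]
120 [137, 136, 136, 134, 126, 121, 126, 133, 133, 133, 130, 125, 109, 95, 84, 65, 
[... 1532 characters left out ...]
, 82, 96, 112, 134, 146, 151, 151, 149, 136, 136, 137]
141 [135, 134, 134, 131, 128, 105, 83, 76, 76, 81, 96, 112, 133, 145, 130, 126, 134, 137]
142 [135, 135, 135, 135, 134, 127, 110, 91, 80, 74, 76, 81, 95, 104, 98, 119, 133, 137]
143 [135, 135, 136, 137, 136, 133, 129, 125, 110, 92, 82, 76, 76, 83, 102, 128, 136, 138]
144 [136, 135, 136, 137, 136, 135, 135, 135, 131, 125, 111, 93, 87, 101, 125, 135, 137, 137]
145 [134, 134, 135, 136, 135, 134, 136, 137, 136, 135, 130, 127, 128, 129, 135, 137, 136, 136]
146 [134, 134, 135, 135, 135, 134, 135, 137, 137, 135, 135, 136, 137, 135, 136, 136, 137, 136]
147 [134, 134, 135, 135, 134, 134, 134, 135, 135, 135, 135, 135, 136, 136, 136, 136, 136, 136]
```

```bash
python3 - <<'E'
from prof import *
def f(o,yaw,z,pitch):
    y=np.radians(yaw);X=np.array([np.cos(y),np.sin(y)]);Y=np.array([-X[1],X[0]])
    P=lambda d,s,h:proj("side",np.array([[*(np.array(o)+d*X+s*Y),z+h+d*np.tan(np.radians(pitch))]]))[0]
    return (P(-103,6,0)-P(65,0,6)).round(1),P(65,0,6).round(1)
print("rest meas (45.1,21.3)",f((515,-210.6),6.3,30,0))
for p in(-2,0,2,4): print("s6 meas (49.8,25) mid(320.7,119.5)",p,f((513.6,-211.1),5.5,138,p))
E
```

```text
rest meas (45.1,21.3) (array([47.6, 23.2]), array([315.6, 148.4]))
s6 meas (49.8,25) mid(320.7,119.5) -2 (array([51.6, 21.7]), array([320.2, 120.2]))
s6 meas (49.8,25) mid(320.7,119.5) 0 (array([51.2, 23.4]), array([320.3, 119.5]))
s6 meas (49.8,25) mid(320.7,119.5) 2 (array([50.8, 25.1]), array([320.3, 118.9]))
s6 meas (49.8,25) mid(320.7,119.5) 4 (array([50.4, 26.7]), array([320.4, 118.2]))
```

```bash
python3 - <<'E'
from prof import *
from scipy.optimize import least_squares
def mk(o,yaw,z,pitch,P):
    y=np.radians(yaw);p=np.radians(pitch);X=np.array([np.cos(y)*np.cos(p),np.sin(y)*np.cos(p),np.sin(p)]);Y=np.array([-np.sin(y),np.cos(y),0]);Z=np.cross(X,Y)
    return proj("side",np.array([*o,z])+P[:,:1]*X+P[:,1:2]*Y+P[:,2:]*Z)
# silhouette lower-left edge of left arm front part: fit row/col line; rear block lower-left edge likewise
def edge(f,rows,c0,c1,th=112):
    g=cv2.cvtColor(cv2.imread(f),cv2.COLOR_BGR2GRAY).astype(float);o=[]
    for r in rows:
        v=g[r,c0:c1];i=np.argmax(v<th);o.append((r,round(c0+i-(th-v[i])/(v[i-1]-v[i]+1e-9),1) if i else None))
    return o
print("s6 front",edge("pics/s6.png",range(121,127),312,335));print("s6 rear",edge("pics/s6.png",range(137,146),352,378))
print("s6 front far",edge("pics/s6.png",range(117,121),321,330))
g=cv2.cvtColor(cv2.imread("pics/side0.png"),cv2.COLOR_BGR2GRAY)
print("rest tips");[print(r,g[r,308:328].tolist()) for r in range(143,158)]
print("rest hinge");[print(r,g[r,350:372].tolist()) for r in range(158,174)]
for p in(0,2,4):
    q=mk((513.6,-211.1),5.5,138,p,np.array([[65,13.,2],[65,13,10],[45,14.5,1],[-103,6,0],[-103,-6,12],[-80,6,0]]));print(p,q.round(1).tolist())
q=mk((515,-210.6),6.3,30,0,np.array([[65,23.,2],[65,23,10],[-103,6,0],[-103,-6,12],[-80,6,0]]));print("rest",q.round(1).tolist())
E
```

```text
s6 front [(121, np.float64(318.1)), (122, np.float64(318.1)), (123, np.float64(320.2)), (124, np.float64(322.2)), (125, np.float64(325.1)), (126, np.float64(326.5))]
s6 rear [(137, np.float64(354.1)), (138, np.float64(355.8)), (139, np.float64(359.2)), (140, np.float64(360.9)), (141, np.float64(362.7)), (142, np.float64(363.9)), (143, np.float64(365.9)), (144, np.float64(367.9)), (145, None)]
s6 front far [(117, np.float64(322.9)), (118, np.float64(322.8)), (119, np.float64(323.9)), (120, np.float64(325.8))]
rest tips
143 [126, 127, 128, 127, 127, 127, 128, 128, 128, 128, 129, 128, 128, 130, 130, 129, 128, 128, 129, 130]
144 [126, 127, 128, 127, 127, 128, 128, 127, 128, 129, 129, 128, 121, 122, 128, 131, 130, 129, 130, 132]
145 [127, 128, 129, 129, 128, 128, 129, 129, 128, 129, 129, 126, 104, 94, 101, 134, 132, 132, 132, 147]
146 [128, 129, 129, 129, 129, 129, 130, 129, 128, 129, 129, 127, 107, 91, 84, 100, 113, 136, 131, 159]
147 [129, 129, 129, 130, 130, 129, 130, 129, 129, 129, 130, 129, 125, 121, 110, 94, 89, 102, 116, 143]
148 [129, 128, 129, 131, 130, 128, 129, 129, 129, 128, 1
[... 2442 characters left out ...]
90, 130, 158, 165, 165, 164, 160, 137, 114, 102, 100, 120, 127, 127, 127, 128, 129, 129, 125]
172 [107, 86, 84, 95, 127, 159, 165, 164, 162, 150, 125, 122, 122, 122, 126, 128, 127, 127, 128, 128, 127, 112]
173 [88, 90, 102, 117, 145, 137, 132, 131, 127, 124, 124, 127, 126, 126, 127, 128, 128, 129, 128, 127, 124, 89]
0 [[317.8, 122.7], [318.2, 120.4], [323.4, 125.5], [371.4, 142.9], [374.3, 137.3], [363.8, 139.9]]
2 [[318.0, 122.0], [318.4, 119.8], [323.5, 125.1], [371.1, 143.9], [374.1, 138.4], [363.6, 140.7]]
4 [[318.1, 121.4], [318.6, 119.2], [323.6, 124.6], [370.8, 144.9], [373.9, 139.5], [363.3, 141.5]]
rest [[311.8, 153.0], [312.0, 151.0], [363.2, 171.6], [365.8, 166.4], [356.2, 168.6]]
```

```bash
python3 - <<'E'
from prof import *
g=cv2.cvtColor(cv2.imread("pics/s8.png"),cv2.COLOR_BGR2GRAY)
for r in range(236,264): print(r,g[r,244:274].tolist())
def mk(o,yaw,z,pitch,P):
    y=np.radians(yaw);p=np.radians(pitch);X=np.array([np.cos(y)*np.cos(p),np.sin(y)*np.cos(p),np.sin(p)]);Y=np.array([-np.sin(y),np.cos(y),0]);Z=np.cross(X,Y)
    return proj("side",np.array([*o,z])+P[:,:1]*X+P[:,1:2]*Y+P[:,2:]*Z)
for p in(0,3,6):print(p,mk((505,241.7),5.5,82,p,np.array([[-103,6,0],[-103,6,12],[-103,-6,12],[-80,6,12],[-80,-6,12]])).round(1).tolist())
E
```

```text
236 [153, 131, 130, 141, 145, 146, 145, 144, 145, 146, 145, 144, 145, 144, 144, 143, 143, 141, 141, 141, 143, 143, 143, 143, 141, 139, 138, 140, 141, 141]
237 [112, 110, 115, 126, 141, 145, 145, 145, 145, 146, 146, 145, 146, 145, 145, 144, 143, 142, 141, 142, 143, 144, 142, 141, 141, 140, 139, 139, 140, 140]
238 [85, 87, 100, 111, 128, 138, 143, 145, 146, 146, 145, 144, 146, 145, 145, 145, 143, 142, 142, 143, 145, 145, 143, 141, 141, 140, 140, 139, 139, 140]
239 [86, 80, 84, 93, 110, 122, 129, 140, 144, 143, 142, 142, 144, 145, 145, 145, 145, 143, 143, 144, 144, 144, 143, 141, 141, 140, 138, 139, 140, 140]
240 [104, 93, 86, 84, 90, 107, 116, 126, 139, 141, 140, 141, 142, 143, 143, 143, 144, 144, 143, 142, 142, 144, 144, 143, 142, 141, 139, 140, 142, 142]
241 [96, 104, 104, 96, 85, 87, 100, 111, 126, 137, 140, 141, 143, 143, 143, 143, 144, 143, 143, 142, 141, 143, 144, 144, 143, 143, 142, 142, 142, 142]
242 [85, 90, 99, 104, 97, 83, 85, 92, 110, 122, 129, 140, 144, 144, 145, 145, 143, 143, 143, 142, 141, 142, 143, 143, 143, 143, 144, 143, 141, 140]
243 [84, 82, 86, 91, 101, 100, 94, 8
[... 2359 characters left out ...]
 92, 92, 92, 91, 91, 91, 92, 93, 91, 92, 92, 91, 91, 90, 90, 91, 91, 90, 90]
261 [92, 92, 93, 91, 90, 89, 90, 93, 91, 91, 90, 91, 93, 92, 91, 91, 92, 92, 92, 92, 92, 91, 90, 91, 90, 90, 91, 92, 91, 90]
262 [90, 91, 92, 92, 91, 90, 92, 93, 92, 90, 90, 91, 92, 92, 90, 91, 91, 91, 91, 92, 91, 90, 91, 91, 91, 91, 92, 91, 90, 91]
263 [92, 91, 93, 95, 92, 92, 93, 93, 91, 89, 89, 89, 90, 90, 90, 92, 91, 91, 92, 92, 93, 91, 90, 91, 91, 92, 90, 90, 89, 91]
0 [[263.9, 255.4], [264.0, 252.3], [267.2, 248.8], [255.8, 247.2], [259.0, 243.7]]
3 [[263.9, 256.8], [264.1, 253.8], [267.3, 250.3], [256.0, 248.4], [259.2, 245.0]]
6 [[263.7, 258.1], [264.2, 255.3], [267.4, 251.8], [256.1, 249.6], [259.3, 246.1]]
```

Request:
{"fn": "carry_out", "kwargs": {
  "steps": [0,0,0,0,-1,0,0.275,0,0,0,0,-1,0,0.277,0,0,0,0,-1,0,0.277,-0.001,0,0.003,0,0,0,0.277,0,0,0.003,0,0,0,0.277,0,0,0.001,0,0,0,0.277,0,0,0,0,0,0,0.277,0,0,0,0,0,0,0.277]
}}

```text
time_s: 29.7
eef_pos: [503.5, 241.6, 62.3]
tcp_rot: [0.998, 0.048, -0.026, 0.001]
contact_force: [-0.1, -0.0, -1.0]
finger_gap: 23.8
finger_force: 8.0
```

Request:
{"fn": "carry_out", "kwargs": {
  "steps": [0,0,0,0,0,0,0.277,0,0,0,0,0,0,0.277,0,0,0,0,0,0,0.277,0,0,0,0,0,0,0.277,0,0,0,0,0,0,0.277,0,0,0,0,0,0,0.277,0,0,0,0,0,0,0.277,0,0,0,0,0,0,0.277]
}}

```text
time_s: 30.5
eef_pos: [503.7, 241.6, 62.4]
tcp_rot: [0.998, 0.048, -0.026, 0.001]
contact_force: [0.7, 0.9, -0.3]
finger_gap: 23.8
finger_force: 8.0
```

```bash
python3 - <<'E'
from h import *
go(504.1,241.7,62,5.5)
cv2.imwrite('pics/s9.png',camera('side'));go(504.1,241.7,62,5.5)
g=cv2.cvtColor(cv2.imread("pics/s9.png"),cv2.COLOR_BGR2GRAY)
for r in range(243,262): print(r,g[r,250:272].tolist())
print("tips");[print(r,g[r,200:222].tolist()) for r in range(216,234)]
from prof import proj
def mk(o,yaw,z,pitch,P):
    y=np.radians(yaw);p=np.radians(pitch);X=np.array([np.cos(y)*np.cos(p),np.sin(y)*np.cos(p),np.sin(p)]);Y=np.array([-np.sin(y),np.cos(y),0]);Z=np.cross(X,Y)
    return proj("side",np.array([*o,z])+P[:,:1]*X+P[:,1:2]*Y+P[:,2:]*Z)
for p in(-2,0,3):print(p,mk((504.6,241.7),5.5,74,p,np.array([[-103,6,0],[-103,6,12],[-103,-6,12],[-80,6,12],[-80,-6,12],[65,11,6],[65,-11,6]])).round(1).tolist())
E
```

```text
t 30.5 pos [503.7 241.6  62.4] yaw 5.53 tilt [-0.0521 -0.005 ] gap 23.8 F 8.0 [ 0.7  0.9 -0.3]
shift [ 0.5 -0.1  0.3] turn 0.03
t 30.55 pos [503.7 241.5  62.3] yaw 5.53 tilt [-0.0521 -0.0051] gap 23.95 F 8.0 [-0.7 -0.3 -0.9]
shift [ 0.5 -0.1  0.3] turn 0.03
243 [85, 92, 109, 119, 130, 141, 145, 144, 145, 145, 143, 143, 144, 143, 142, 141, 143, 143, 143, 144, 145, 144]
244 [94, 83, 88, 101, 113, 125, 139, 141, 143, 143, 142, 141, 143, 144, 142, 142, 142, 143, 144, 144, 144, 142]
245 [102, 102, 91, 89, 96, 109, 121, 129, 139, 142, 142, 140, 142, 144, 143, 141, 142, 143, 144, 144, 142, 140]
246 [88, 96, 103, 103, 93, 92, 107, 115, 124, 129, 132, 138, 142, 144, 143, 142, 143, 144, 144, 142, 140, 140]
247 [82, 85, 89, 98, 100, 96, 93, 100, 106, 110, 112, 119, 129, 139, 141, 142, 144, 144, 142, 141, 142, 142]
248 [88, 83, 82, 86, 88, 97, 100, 94, 102, 103, 104, 105, 112, 128, 138, 140, 141, 142, 141, 141, 142, 143]
249 [91, 89, 87, 84, 82, 89, 91, 100, 104, 104, 103, 104, 104, 112, 125, 137, 141, 143, 143, 141, 142, 141]
250 [92, 91, 90, 90, 84, 102, 87, 95, 102, 104, 104, 104, 104, 104, 1
[... 2570 characters left out ...]
 90, 45, 28, 25, 23, 23, 22, 23, 23, 26, 23, 26, 27]
231 [139, 124, 102, 93, 99, 133, 155, 159, 154, 103, 74, 51, 30, 24, 23, 23, 22, 23, 23, 23, 24, 26]
232 [131, 110, 96, 91, 96, 145, 158, 159, 155, 107, 83, 75, 57, 35, 25, 22, 23, 22, 22, 22, 23, 23]
233 [123, 102, 95, 95, 108, 151, 159, 158, 155, 110, 85, 83, 78, 65, 45, 33, 25, 24, 23, 23, 22, 23]
-2 [[264.0, 256.7], [263.9, 253.4], [267.1, 249.9], [255.7, 248.5], [259.0, 245.1], [207.7, 223.2], [213.8, 217.8]]
0 [[264.0, 257.6], [264.1, 254.5], [267.3, 251.0], [255.9, 249.4], [259.1, 246.0], [207.7, 222.6], [213.8, 217.2]]
3 [[264.0, 258.9], [264.2, 256.0], [267.4, 252.5], [256.1, 250.6], [259.3, 247.2], [207.6, 221.8], [213.8, 216.4]]
```

```bash
python3 -c "
from plant import ticket
print(ticket.finish_job())"
```

```text
the job is handed in; nothing more can be done
None
```

I swapped the gauges and handed the job in at about 30.6 s. The tweezers are held level about 14 mm above the narrow gauge, with the tip gap set to about 20 mm. I judged the gap from the pads (8.0 N, about 24 mm) because the gripper hid the tips from both cameras at the end.

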